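# Line up the printer bottles by height on the pad rack

### The arm

A 7-joint arm with a two-finger parallel gripper is mounted at the origin on a cart in front of the work surface, level with it; the furniture and walls round the work are solid. World frame = base frame: x ahead of the robot, y to its left, z up, the work surface at z = 0. Lengths are in m, angles in rad, forces in N, time in s.
With the tool pointing down it reaches from about 0.425 to 0.925 m from the base axis. Payload 6.8 kg.
Tool frame: the origin (TCP) lies midway between the tips of the shut fingers; the grasp point (between the pads) lies r.grip_point_offset behind it (r.grip_point_offset is the distance from the TCP to the grasp point, in m); z points along the fingers, y is the line along which they close (so a half turn about z gives the same grasp; the last joint's range is limited). The gripper opens to 85 mm and grips with 20 to 120 N. Pads are 22 mm wide; open, the fingers measure 114 mm over their backs; the gripper's body (76 mm by 85 mm) begins 54 mm behind the grasp point. The pads swing forward as they close: fully open they stand 13 mm farther back than shut.
Start: joints at [-1.324, 0.477, 0.022, 1.555, -0.011, 1.109, -0.083], TCP at [0.234, 0.633, 0.231] pointing down, gripper open.
Joint ranges: [-2.96, 2.96], [-0.34, 2.1], [-1.41, 1.46], [0.24, 2.44], [-1.37, 4.51], [0.17, 1.92], [-2.96, 2.96]. Speed limits (rad/s): [2.39, 2.39, 3.14, 3.14, 3.14, 3.14, 3.14].

### API

Orientations are given as a rotation vector (axis times angle).
In Python, from bench import r gives the robot as it stands. The module is installed in compiled form; this text tells all that it offers.
- The arm moves only by the shell command python3 -m crank 'ROWS' [FORCE]. ROWS is JSON, a list of rows, each a list of 5 numbers: the shift along the world's x, y, z in units of 200 mm (1.0 is 200 mm), then the turn about the world's z in units of 45 degrees (1.0 is 45 degrees), then the opening, from -1 (shut) to 1 (fully open). In form: [[dx, dy, dz, turn, jaw], ...]. A call has 1 to 8 rows; each row shifts and turns the commanded pose from where the row before left it; what a row does not reach is not made up. A row lasts 1/12 s, in which the tool goes at most 41.7 mm and 7.16 degrees, less where a joint would pass 70% of its speed; a pose out of reach is approached as far as the arm can. A call with a number of a shift or a turn outside -1 to 1 is refused whole. A call with a gripper value outside its range is refused whole. The fingers move at their own pace and stop on an object; FORCE is the grip in N (left out, the last holds). Time passes only in rows, so rows that do not move let the fingers close. It gives the time, the measured TCP pose, the force, the opening and the grip force at its end, in the units of the state.
- r.get_obs(): the state, without advancing time (a new reading comes with each control period).
- r.grab_frame(name): name is "side" or "top" or "wrist"; returns the picture (480x640x3 uint8, blue, green, red); there is no depth.
- r.camera_model(name): a dict with "fx", "fy", "cx", "cy" (pixels), "R" (3x3) and "t" (3): a world point X has camera coordinates R X + t. Camera axes: x right, y down, z forward; pixel columns grow to the right and rows downward; lengths in m; the calibration is good to about 2 mm. A picture is of the moment at which its call begins: read the wrist's pose just before it. camera_model takes no time and is no camera call; for the wrist camera it gives the pose at the moment of the call.
- r.hand_in(): hands the job in; it is judged then, once.
The state is a dict: "clock": time; "joints": joint angles; "qvel": joint speeds; "tau": joint torques, N m; "tcp_pos": TCP position; "orientation": TCP orientation; "contact_force": force on the tool from outside, world axes, zero at the start; "moment": the same for the moment, N m; "grip_width": finger opening in m; "gripper_force": force on a finger pad.
Only numpy, scipy, OpenCV 4.12 (cv2) and the standard library are available. Lean on these libraries where they do the work, as an engineer would, in place of code of your own. Each camera call takes 0.05 s, during which the arm holds its last target. There are 200 camera calls.

### The job

Line up the black ink bottle, the blue oil can and the small amber vial on the three round rubber pads of the rack in order of height: the tallest on the pad beside the upright stop pin, the shortest on the pad farthest from the pin. Stand each one upright in the middle of its pad and let go of it; do not let any of them tip over on the way.

Things in the scene. Friction and masses are not known exactly. Their poses are not given: they have to be found in the camera images.
- ink_bottle: flat-sided black ink refill bottle with a black screw cap, standing upright, 132 mm tall, about 0.1 kg. Origin: centre of its underside; z up. The body is 34 mm thick along its own x and 46 mm wide along its own y, up to 92 mm high; above it a narrow neck and, from 98 mm to the top, a cap 28 mm across.
- oil_can: small round oil can, dark blue with a yellow cap, standing upright, 91 mm tall, about 0.11 kg. Origin: centre of its underside; z up. Its body is 35 mm in diameter up to 80 mm high, the cap above it about 19 mm.
- vial: small round amber vial with a black cap, standing upright, 54 mm tall, about 0.03 kg. Origin: centre of its underside; z up. Its body is 25 mm in diameter up to about 40 mm high, the cap above it 17 mm.
- pad_left: left-hand (+y, seen from the robot) round black rubber pad, 48 mm across, 2 mm thick, fixed on the aluminium rack strip; its top is 8 mm above the bench. Origin: centre of its underside; z up, y along the row to the left. Pads are 62 mm apart. The strip is 220 x 56 x 6 mm, fixed to the bench, its right end farther from the robot.
- pad_mid: middle round black rubber pad, 48 mm across, 2 mm thick, fixed on the aluminium rack strip; its top is 8 mm above the bench. Origin: centre of its underside; z up, y along the row to the left. Pads are 62 mm apart. A printer, 0.21 m high at its left end, stands right of the rack: front at x = 0.42, left side at y = -0.03; carry over or round it.
- pad_right: right-hand (-y) round black rubber pad, 48 mm across, 2 mm thick, fixed on the aluminium rack strip; its top is 8 mm above the bench. Origin: centre of its underside; z up, y along the row to the left. Pads are 62 mm apart. Behind the rack a lamp arm slants up from (0.39, 0.46, 0.2) to (0.68, -0.05, 0.7); keep in front of it.
- stop_pin: upright round stop pin, black like the pads, 16 mm in diameter and 40 mm tall, fixed on one end of the rack strip, 38 mm beyond the centre of either the left or the right pad (the other end has only a low screw head). Origin: centre of its foot, 6 mm above the bench.

How it is judged:
At the end, for the whole second after the job is handed in: the ink bottle stands on the pad beside the stop pin, the oil can on the middle pad and the vial on the pad farthest from the pin, each within 12 mm of its pad's centre, its foot on the pad (no more than 4 mm above it), upright within 0.1 rad, at rest and not touched by the robot (((y of stop_pin in the frame of pad_mid above 0 m and horizontal distance between ink_bottle and pad_left below 0.012 m and z of ink_bottle in the frame of pad_left between -0.002 and 0.006 m and horizontal distance between oil_can and pad_mid below 0.012 m and z of oil_can in the frame of pad_mid between -0.002 and 0.006 m and horizontal distance between vial and pad_right below 0.012 m and z of vial in the frame of pad_right between -0.002 and 0.006 m) or (y of stop_pin in the frame of pad_mid below 0 m and horizontal distance between ink_bottle and pad_right below 0.012 m and z of ink_bottle in the frame of pad_right between -0.002 and 0.006 m and horizontal distance between oil_can and pad_mid below 0.012 m and z of oil_can in the frame of pad_mid between -0.002 and 0.006 m and horizontal distance between vial and pad_left below 0.012 m and z of vial in the frame of pad_left between -0.002 and 0.006 m)) and angle between each of ink_bottle, oil_can, vial's own z axis and vertical below 0.1 rad and linear speed of each of ink_bottle, oil_can, vial below 0.01 m/s and angular speed of each of ink_bottle, oil_can, vial below 0.1 rad/s and contact force between each of ink_bottle, oil_can, vial and the arm below 0.05 N and contact force between each of ink_bottle, oil_can, vial and the fingers below 0.05 N).
It fails at once if one of the three containers tips over (angle between any of ink_bottle, oil_can, vial's own z axis and vertical above 0.7 rad).
It also fails if it takes over 102 s, if anything falls off the work surface, if the arm or the gripper's body presses on something with over 40 N, if the wrist force passes 120 N, or if a joint passes its speed limit or range.

## Working session

There is one attempt and no reset: what is moved stays moved. The work goes in short steps, Python scripts to look and compute and a shell command to move; the robot and the scene stay as the last step left them, time stands still between calls to the robot, and variables do not carry over. Pictures are saved under pics/ and viewed, at most 14 in all, crops included, and the job is handed in when it is done.

```bash
mkdir -p pics
cat > h.py <<'E'
import numpy as np, cv2
from bench import r
def ray(m,u,v):
    d=np.array([(u-m['cx'])/m['fx'],(v-m['cy'])/m['fy'],1.]); R=np.array(m['R']);t=np.array(m['t'])
    c=-R.T@t; return c,R.T@d
def onz(m,u,v,z):
    c,d=ray(m,u,v); return c+d*(z-c[2])/d[2]
def tri(obs):
    A=np.zeros((3,3));b=np.zeros(3)
    for m,u,v in obs:
        c,d=ray(m,u,v);d=d/np.linalg.norm(d);P=np.eye(3)-np.outer(d,d);A+=P;b+=P@c
    return np.linalg.solve(A,b)
def proj(m,X):
    p=np.array(m['R'])@np.array(X)+np.array(m['t']); return m['fx']*p[0]/p[2]+m['cx'],m['fy']*p[1]/p[2]+m['cy']
E
python3 - <<'E'
from h import *
o=r.get_obs(); print({k:np.round(v,3).tolist() for k,v in o.items()}, r.grip_point_offset)
for n in ['side','top','wrist']:
    cv2.imwrite(f'pics/{n}0.png',r.grab_frame(n)); m=r.camera_model(n)
    print(n,m['fx'],m['cx'],m['cy'],np.round(-np.array(m['R']).T@np.array(m['t']),3),np.round(m['R'],2).tolist())
E
```

```text
{'clock': 0.0, 'joints': [-1.324, 0.478, 0.022, 1.556, -0.011, 1.109, -0.083], 'qvel': [-0.001, -0.002, -0.002, 0.001, 0.002, -0.001, -0.0], 'tau': [0.001, -59.645, 1.609, -28.119, 0.013, 0.009, 0.0], 'tcp_pos': [0.234, 0.632, 0.23], 'orientation': [-0.554, -3.092, 0.003], 'contact_force': [-0.239, 0.552, -0.161], 'moment': [0.028, 0.059, -0.062], 'gripper_force': 0.0, 'grip_width': 0.086} 0.0187
side 451.41100125000065 324.9847234468605 244.8700238588926 [0.028 0.536 0.522] [[-0.82, -0.57, -0.02], [-0.31, 0.47, -0.83], [0.48, -0.68, -0.56]]
top 615.3642136410782 321.12325230061117 241.55156438750234 [ 0.223 -0.027  1.423] [[-0.02, -1.0, -0.02], [-0.99, 0.02, -0.15], [0.15, 0.01, -0.99]]
wrist 366.8501513749692 322.6472111062252 239.66281016465726 [0.164 0.66  0.373] [[0.35, 0.94, -0.0], [0.9, -0.33, 0.3], [0.28, -0.1, -0.95]]
```

View pics/side0.png

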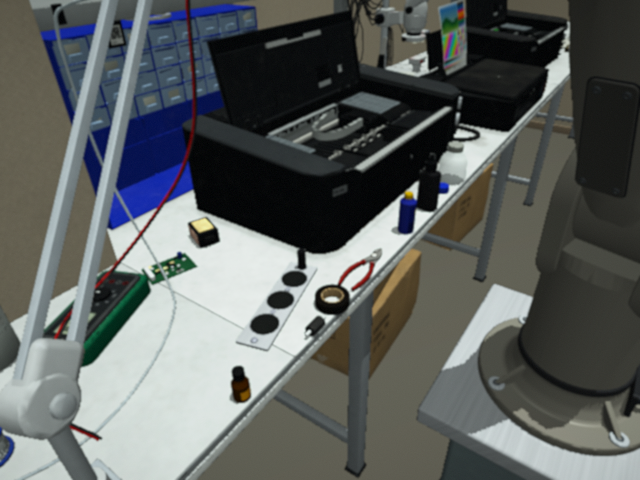

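View pics/top0.png

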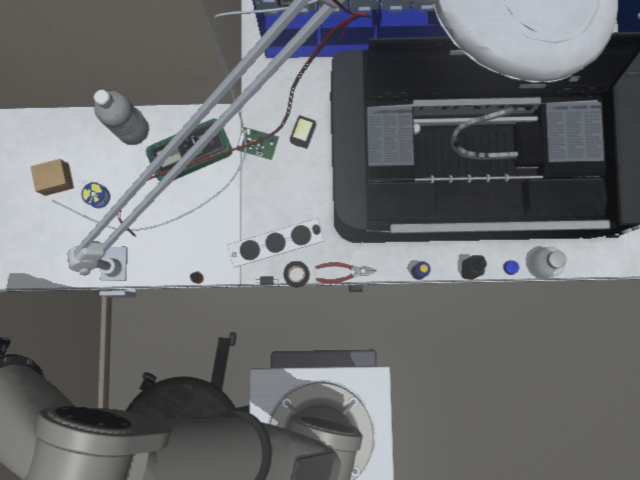

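The side view shows the pin, dark and standing at about (302,258), at the far (right, -y) end of the strip. The vial is at (240,385), the oil can at (407,212) and the ink bottle at (429,182). In the top view the pads are at about (249,250), (275,242) and (300,235), the vial at (197,277), the oil can at (421,269) and the ink bottle at (473,266). I'll enlarge these to read them closer.

Run:
```python
from h import *
t=cv2.imread('pics/top0.png');s=cv2.imread('pics/side0.png')
def crop(im,x,y,w,h,k):
    c=cv2.resize(im[y:y+h,x:x+w],None,fx=k,fy=k,interpolation=cv2.INTER_CUBIC)
    for i in range(0,w,10): 
        cv2.line(c,(i*k,0),(i*k,5),(0,0,255),1)
        if i%20==0: cv2.putText(c,str(x+i),(i*k,14),0,.33,(0,0,255),1)
    for i in range(0,h,10):
        cv2.line(c,(0,i*k),(5,i*k),(0,0,255),1)
        if i%20==0:cv2.putText(c,str(y+i),(6,i*k+4),0,.33,(0,0,255),1)
    return c
a=crop(t,180,210,160,80,5); b=crop(t,400,240,100,50,5)
c=crop(s,230,240,100,110,5)[:,:]
cv2.imwrite('pics/c1.png',np.vstack([a,np.hstack([b[:200],np.zeros((200,300,3),np.uint8)])])) 
d=crop(s,220,355,40,60,8);e=crop(s,390,140,60,110,5)
H=550
P=lambda x:np.vstack([x,np.zeros((H-x.shape[0],x.shape[1],3),np.uint8)])
cv2.imwrite('pics/c2.png',np.hstack([P(d)[:,:],P(e)]))
```

```text
(no output)
```

View pics/c1.png

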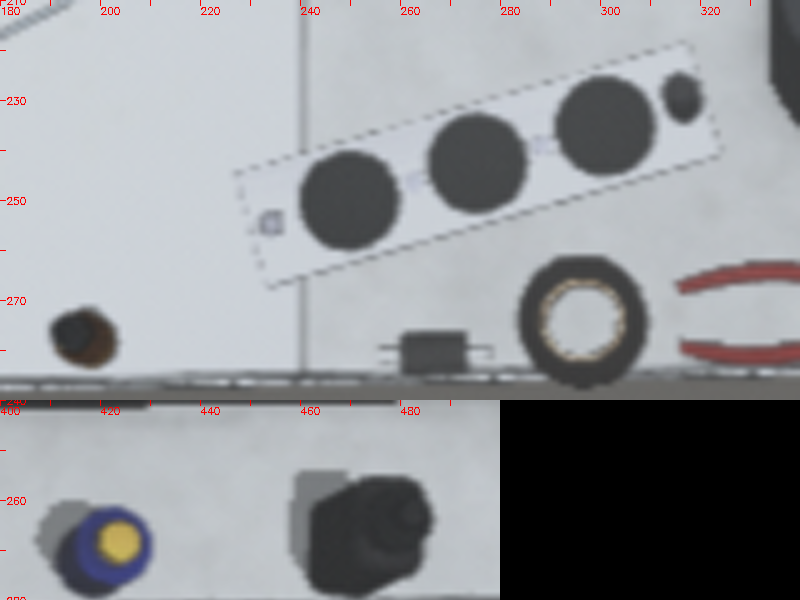

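View pics/c2.png

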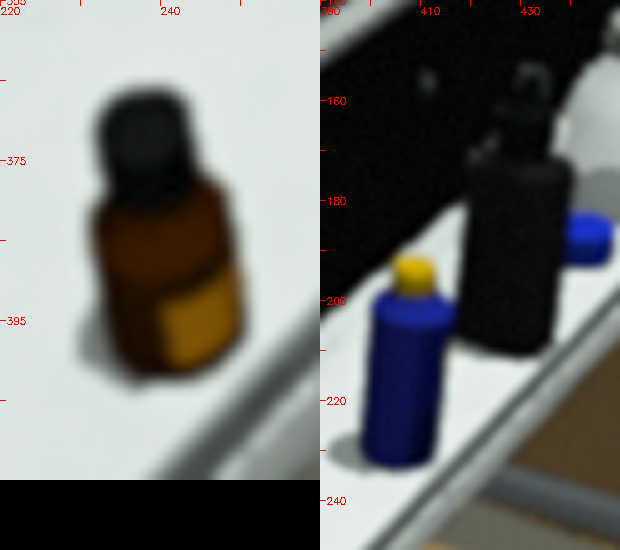

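Run:
```python
from h import *
T=r.camera_model('top');S=r.camera_model('side')
P=[onz(T,*p,0.008) for p in [(249.8,250),(275.4,242.6),(301,235.1)]]
print('pads',np.round(P,4).tolist(),np.linalg.norm(np.diff(P,axis=0),axis=1))
# two-view check of pads
for p,s in zip([(249.8,250),(275.4,242.6),(301,235.1)],[(264,324),(281,300),(295,279)]): print('pad2v',tri([(T,*p),(S,*s)]).round(4))
print('vial',tri([(T,194.4,276.4),(S,237.6,369)]).round(4), onz(T,194.4,276.4,.054).round(4))
print('oil',tri([(T,424,268.2),(S,408.8,193)]).round(4), onz(T,424,268.2,.091).round(4))
print('ink',tri([(T,479.6,263),(S,431,160)]).round(4),onz(T,479.6,263,.132).round(4))
print('pin',onz(T,316.4,229.4,.046).round(4))
for n,x in [('vialbase',(240,400)),('oilbase',(406,230))]: print(n,onz(S,*x,0).round(3))
```

```text
pads [[0.4217, 0.1577, 0.008], [0.4379, 0.098, 0.008], [0.4543, 0.0381, 0.008]] [0.06187736 0.06208572]
pad2v [0.4219 0.1579 0.0061]
pad2v [0.4371 0.0975 0.0064]
pad2v [0.4534 0.0375 0.0059]
vial [0.3584 0.2762 0.054 ] [0.3582 0.276  0.054 ]
oil [ 0.362  -0.2318  0.0908] [ 0.3622 -0.2317  0.091 ]
ink [ 0.3674 -0.3455  0.1199] [ 0.3665 -0.3424  0.132 ]
pin [0.4604 0.0012 0.046 ]
vialbase [0.356 0.284 0.   ]
oilbase [ 0.361 -0.235  0.   ]
```

Both views agree within about 2 mm. The pin is at the right end, so the ink bottle goes on the right pad, the oil can in the middle and the vial on the left. I'll place them shortest first, to keep room for the gripper body. The first move goes round the lamp base to above the vial.

```bash
python3 -m crank '[[-0.064,-0.173,0,-0.1,1],[-0.064,-0.173,0,-0.1,1],[-0.064,-0.173,0,-0.1,1],[-0.064,-0.173,0,-0.1,1],[-0.064,-0.173,0,-0.1,1],[0.133,-0.15,0,-0.1,1],[0.133,-0.15,0,-0.1,1],[0.133,-0.15,0,-0.1,1]]' 30; python3 -m crank '[[0.13,-0.115,0,-0.1,1],[0.13,-0.115,0,-0.1,1],[0.13,-0.115,0,-0.1,1],[0.13,-0.115,0,-0.1,1],[0,0,0,0,1],[0,0,0,0,1],[0,0,0,0,1]]'
python3 - <<'E'
from h import *
o=r.get_obs(); print({k:np.round(o[k],4).tolist() for k in ['joints','tcp_pos','orientation','contact_force']})
m=r.camera_model('wrist'); cv2.imwrite('pics/w1.png',r.grab_frame('wrist'))
print([np.round(proj(m,x)) for x in [(.3583,.276,.054),(.3583,.276,0),(.4217,.1577,.008)]])
E
```

```text
clock: 0.82
tcp_pos: [0.2503, 0.3685, 0.2314]
orientation: [-1.485, -2.768, -0.001]
contact_force: [0.8, -0.0, 1.0]
grip_width: 0.0856
gripper_force: 0.0
clock: 1.4
tcp_pos: [0.3538, 0.2782, 0.2312]
orientation: [-1.897, -2.504, 0.0]
contact_force: [-0.7, 0.6, 0.4]
grip_width: 0.0851
gripper_force: 0.0
{'joints': [-1.1115, 0.0959, 0.3305, 2.0865, -0.0382, 0.9651, -0.4864], 'tcp_pos': [0.3538, 0.2782, 0.2312], 'orientation': [-1.8967, -2.5039, 0.0004], 'contact_force': [-0.7253, 0.5811, 0.4253]}
[array([326., 219.]), array([326., 206.]), array([351., 322.])]
```

View pics/w1.png

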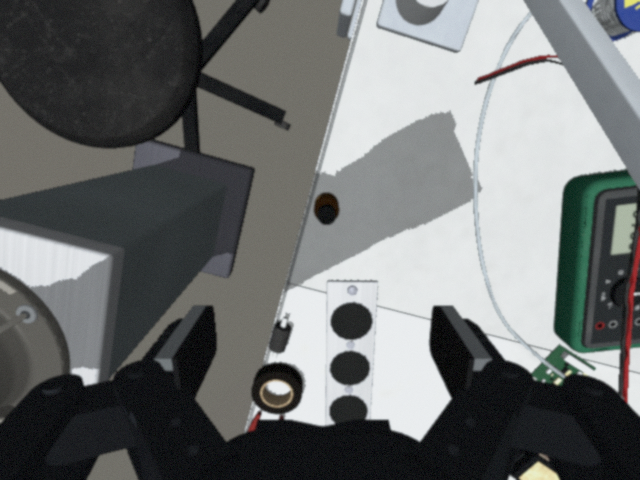

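The wrist view shows the vial at about (326,208), a few pixels from its predicted place, and the left pad at (351,320). I'll enlarge the vial to check it.

Run:
```python
import cv2,numpy as np
w=cv2.imread('pics/w1.png')
a=cv2.resize(w[185:235,300:350],None,fx=8,fy=8,interpolation=cv2.INTER_CUBIC);b=cv2.resize(w[275:375,310:390],None,fx=4,fy=4,interpolation=cv2.INTER_CUBIC)
a=cv2.convertScaleAbs(a,alpha=2.2)
cv2.imwrite('pics/w1c.png',np.hstack([a,b]))
```

```text
(no output)
```

View pics/w1c.png

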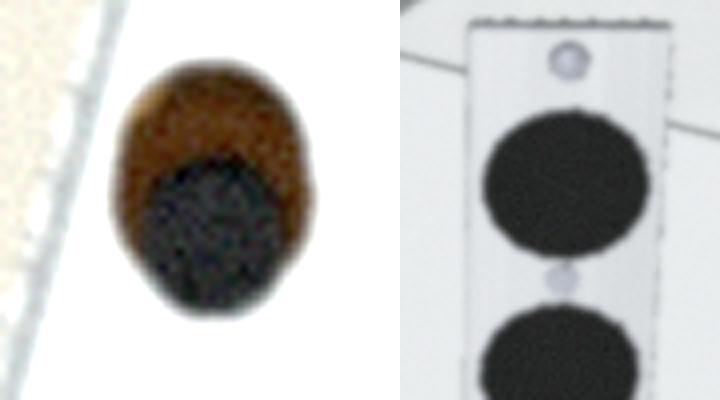

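```bash
python3 -m crank '[[0.021,-0.006,-0.186,0,1],[0,0,-0.186,0,1],[0,0,-0.186,0,1],[0,0,-0.186,0,1],[0,0,-0.186,0,1],[0,0,-0.1,0,1],[0,0,-0.086,0,1],[0,0,0,0,1]]' 25; python3 -m crank '[[0,0,0,0,-1],[0,0,0,0,-1],[0,0,0,0,-1],[0,0,0,0,-1],[0,0,0,0,-1],[0,0,0,0,-1],[0,0,0,0,-1],[0,0,0,0,-1]]'; python3 -m crank '[[0,0,0,0,-1],[0,0,0,0,-1],[0,0,0.05,0,-1],[0,0,0.1,0,-1],[0,0,0.1,0,-1],[0,0,0.05,0,-1],[0,0,0,0,-1]]'
python3 - <<'E'
from h import *
cv2.imwrite('pics/w2.png',r.grab_frame('wrist')[100:480])
E
```

```text
clock: 2.12
tcp_pos: [0.3557, 0.2765, 0.0052]
orientation: [-1.893, -2.506, 0.009]
contact_force: [-0.5, 0.1, -0.3]
grip_width: 0.0855
gripper_force: 0.0
clock: 2.78
tcp_pos: [0.359, 0.2774, 0.0091]
orientation: [-1.898, -2.503, -0.003]
contact_force: [-1.8, 0.4, 7.4]
grip_width: 0.0236
gripper_force: 25.4
clock: 3.37
tcp_pos: [0.3596, 0.2779, 0.0704]
orientation: [1.898, 2.503, 0.007]
contact_force: [0.7, 1.0, -0.1]
grip_width: 0.0236
gripper_force: 24.8
```

View pics/w2.png

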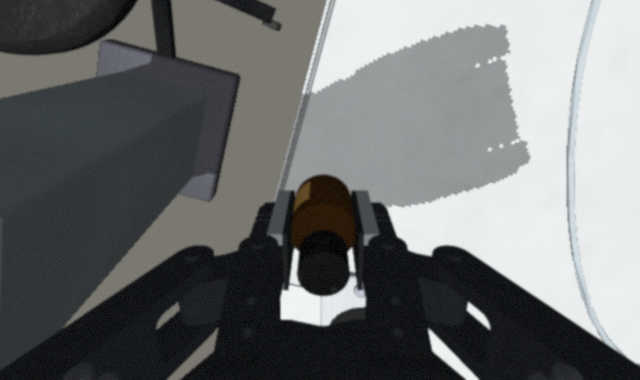

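The vial is held upright between the fingers, cap at about (324,372) in full-frame pixels. I'll check its offset from the tool before carrying it to the left pad.

```bash
python3 - <<'E'
from h import *
m=r.camera_model('wrist');o=r.get_obs();print(o['tcp_pos'])
for z in (.112,.116): print(onz(m,324,371,z).round(4))
E
python3 -m crank '[[0.04,-0.07,0,0,-1],[0.08,-0.15,0,0,-1],[0.08,-0.15,0,0,-1],[0.07,-0.15,0,0,-1],[0.04,-0.07,0,0,-1],[0,0,0,0,-1],[0,0,0,0,-1],[0,0,0,0,-1]]'
```

```text
[0.35904407 0.27750882 0.06920326]
[0.3596 0.2794 0.112 ]
[0.3587 0.2823 0.116 ]
clock: 4.08
tcp_pos: [0.4197, 0.1594, 0.0675]
orientation: [-1.896, -2.504, 0.001]
contact_force: [-0.6, -0.8, -0.1]
grip_width: 0.0235
gripper_force: 24.8
```

```bash
python3 -m crank '[[0.01,-0.022,-0.08,0,-1],[0,0,-0.08,0,-1],[0,0,-0.05,0,-1],[0,0,-0.03,0,-1],[0,0,-0.01,0,-1],[0,0,0,0,-1],[0,0,0,0,-1],[0,0,0,0,-1]]'
python3 - <<'E'
from h import *
cv2.imwrite('pics/s3.png',cv2.resize(r.grab_frame('side')[200:400,180:380],None,fx=3,fy=3))
E
```

```text
clock: 4.75
tcp_pos: [0.4229, 0.1547, 0.0186]
orientation: [1.897, 2.503, 0.002]
contact_force: [-0.2, -0.3, 0.5]
grip_width: 0.0236
gripper_force: 24.8
```

View pics/s3.png

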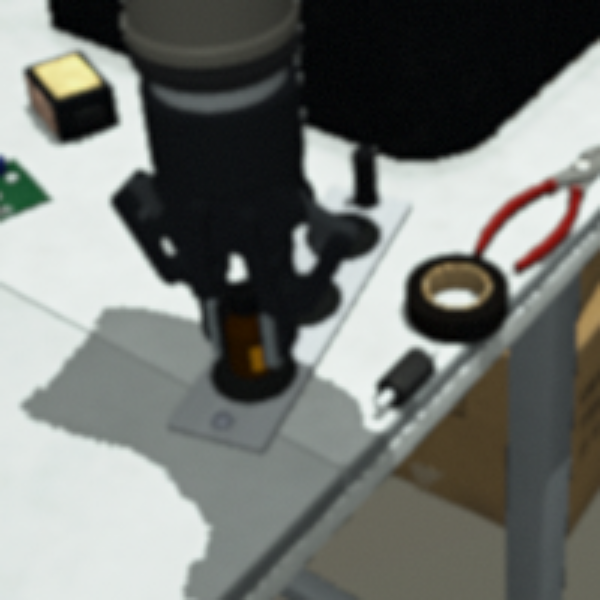

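The vial stands over the middle of the left pad. I'll lower it the last millimetre, release it and rise.

```bash
python3 -m crank '[[0,0,-0.007,0,-1],[0,0,0,0,-0.2],[0,0,0,0,0.2],[0,0,0,0,0.6],[0,0,0,0,1],[0,0,0,0,1],[0,0,0,0,1],[0,0,0,0,1]]'; python3 -m crank '[[0,0,0.05,0,1],[0,0,0.15,0,1],[0,0,0.19,0,1],[0,0,0.19,0,1],[0,0,0.19,0,1],[0,0,0.19,0,1],[0,0,0.15,0,1],[0,0,0,0,1]]'
python3 - <<'E'
from h import *
m=r.camera_model('wrist')
w=r.grab_frame('wrist');cv2.imwrite('pics/w4.png',w)
print(r.get_obs()['joints'].round(2) if hasattr(r.get_obs()['joints'],'round') else r.get_obs()['joints'])
E
```

```text
clock: 5.47
tcp_pos: [0.4225, 0.1544, 0.0167]
orientation: [1.898, 2.503, -0.0]
contact_force: [-0.8, 0.2, 1.2]
grip_width: 0.0855
gripper_force: 0.0
clock: 6.13
tcp_pos: [0.4256, 0.1555, 0.2452]
orientation: [1.897, 2.5, 0.017]
contact_force: [0.8, 1.2, 0.2]
grip_width: 0.0854
gripper_force: 0.0
[-0.85  0.08  0.39  2.08 -0.04  0.98 -0.17]
```

View pics/w4.png

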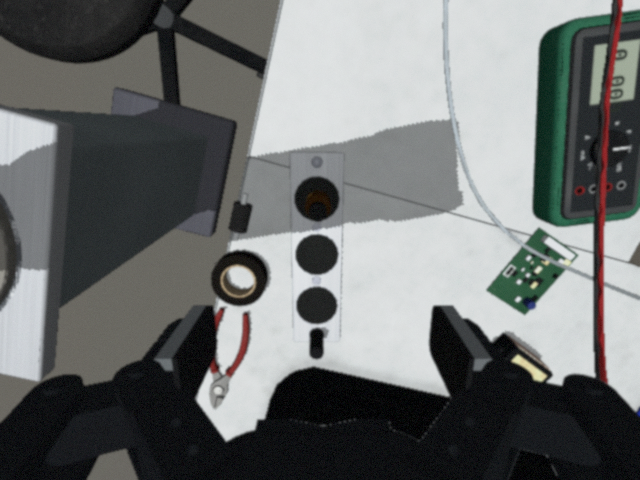

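The vial stands on the left pad, seen at about (317,199). Next I'll go over the printer corner to above the oil can, turning the jaws to close along y.

```bash
python3 -m crank '[[0.0075,-0.155,0.064,0.128,1],[0.0075,-0.155,0.064,0.128,1],[0.0075,-0.155,0.064,0.128,1],[0.0075,-0.155,0.064,0.128,1],[0.0075,-0.155,0.064,0.128,1],[-0.0275,-0.156,0,0.128,1],[-0.0275,-0.156,0,0.128,1],[-0.0275,-0.156,0,0.128,1]]'; python3 -m crank '[[-0.0275,-0.156,0,0.128,1],[-0.0575,-0.134,0,0.128,1],[-0.0575,-0.134,0,0.128,1],[-0.0575,-0.134,0,0.128,1],[-0.0575,-0.134,0,0.128,1],[0,0,0,0,1],[0,0,0,0,1],[0,0,0,0,1]]'
python3 - <<'E'
from h import *
o=r.get_obs(); print({k:np.round(o[k],4).tolist() for k in ['joints','tcp_pos','orientation']})
m=r.camera_model('wrist'); w=r.grab_frame('wrist'); cv2.imwrite('pics/w5.png',cv2.convertScaleAbs(w,alpha=1.6))
print([np.round(proj(m,x)) for x in [(.362,-.2318,.091),(.362,-.2318,0),(.367,-.343,.132)]])
E
```

```text
clock: 6.85
tcp_pos: [0.4122, -0.0958, 0.302]
orientation: [-0.759, -3.047, 0.0]
contact_force: [-0.2, -0.3, -0.4]
grip_width: 0.0853
gripper_force: 0.0
clock: 7.52
tcp_pos: [0.3617, -0.2318, 0.3021]
orientation: [0.013, -3.14, -0.001]
contact_force: [0.5, 0.2, -0.3]
grip_width: 0.0856
gripper_force: 0.0
{'joints': [-0.4964, -0.0889, 0.8936, 2.0541, 0.0759, 1.1458, 1.943], 'tcp_pos': [0.3617, -0.2318, 0.3021], 'orientation': [0.0133, -3.1403, -0.0009]}
[array([322., 206.]), array([322., 191.]), array([195., 221.])]
```

View pics/w5.png

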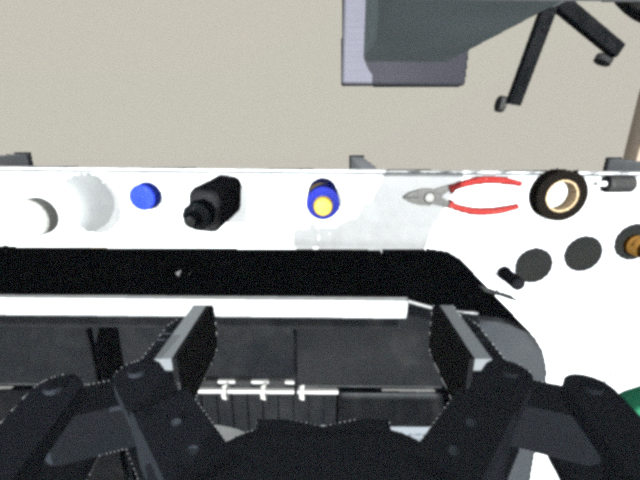

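The oil can's cap is at (323,205), as predicted at (322,206). The ink bottle is at about (200,213). I'll descend and grip the can.

```bash
python3 - <<'E'
import cv2
w=cv2.imread('pics/w5.png')[165:245,170:250]
cv2.imwrite('pics/w5c.png',cv2.resize(cv2.convertScaleAbs(w,alpha=1.8),None,fx=7,fy=7,interpolation=cv2.INTER_CUBIC))
E
python3 -m crank '[[0,0,-0.18,0,1],[0,0,-0.18,0,1],[0,0,-0.18,0,1],[0,0,-0.18,0,1],[0,0,-0.18,0,1],[0,0,-0.18,0,1],[0,0,-0.18,0,1],[0,0,-0.1,0,1]]' 35; python3 -m crank '[[0,0,0,0,1],[0,0,0,0,-1],[0,0,0,0,-1],[0,0,0,0,-1],[0,0,0,0,-1],[0,0,0,0,-1],[0,0,0,0,-1],[0,0,0,0,-1]]';python3 -m crank '[[0,0,0,0,-1],[0,0,0.05,0,-1],[0,0,0.1,0,-1],[0,0,0.1,0,-1],[0,0,0.05,0,-1],[0,0,0,0,-1]]'
```

```text
clock: 8.23
tcp_pos: [0.3604, -0.2304, 0.0268]
orientation: [0.017, -3.136, -0.003]
contact_force: [-0.4, 1.4, 0.2]
grip_width: 0.085
gripper_force: 0.0
clock: 8.9
tcp_pos: [0.3632, -0.2327, 0.032]
orientation: [-0.016, 3.139, -0.0]
contact_force: [-0.2, 1.6, 8.6]
grip_width: 0.0336
gripper_force: 34.2
clock: 9.4
tcp_pos: [0.3635, -0.233, 0.0928]
orientation: [-0.016, 3.137, -0.001]
contact_force: [-0.4, 0.0, -2.3]
grip_width: 0.0336
gripper_force: 35.2
```

View pics/w5c.png

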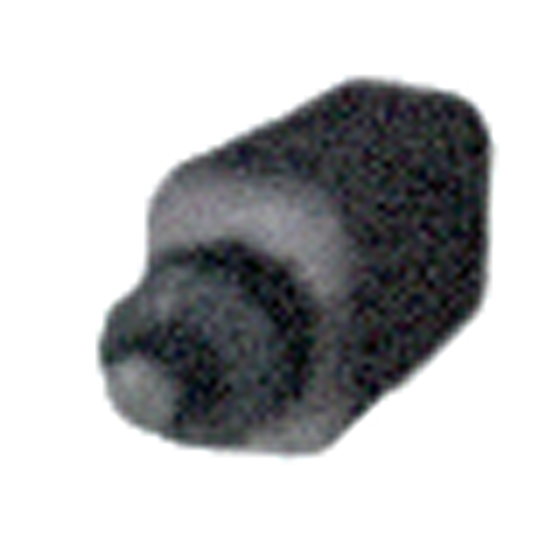

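The crop shows the ink bottle with its wide side along x and its thin side along y, so closing along y suits it. The can is held at a width of 33.6 mm. I'll carry it up and over to the middle pad.

```bash
python3 -m crank '[[0,0,0.1,0,-1],[0,0,0.18,0,-1],[0,0,0.18,0,-1],[0,0,0.18,0,-1],[0,0,0.18,0,-1],[0,0,0.15,0,-1],[0,0,0.08,0,-1],[0.03,0.07,0,-0.1,-1]]'; python3 -m crank '[[0.05,0.12,0,-0.15,-1],[0.0575,0.134,0,-0.15,-1],[0.0575,0.134,0,-0.15,-1],[0.035,0.078,0,-0.15,-1],[0.0275,0.156,0,-0.15,-1],[0.0275,0.156,0,-0.15,-1],[0.0275,0.156,0,-0.15,-1],[0.0275,0.156,0,-0.15,-1]]'; python3 -m crank '[[0.0125,0.163,0,-0.15,-1],[0.0125,0.163,0,-0.15,-1],[0.0125,0.103,0,-0.06,-1],[0,0.06,0,0,-1],[0,0,0,0,-1],[0,0,0,0,-1],[0,0,0,0,-1]]'
python3 - <<'E'
from h import *
o=r.get_obs(); p=np.array(o['tcp_pos']); R=cv2.Rodrigues(np.array(o['orientation']))[0]
print(p.round(4), 'yaw',np.degrees(np.arctan2(R[1,1],R[0,1])), 'move/0.2',((np.array([.4375,.0978,.0395])-p)/.2).round(3))
m=r.camera_model('wrist'); w=r.grab_frame('wrist'); cv2.imwrite('pics/w6.png',cv2.convertScaleAbs(w,alpha=1.3))
E
```

```text
clock: 10.07
tcp_pos: [0.3691, -0.2208, 0.304]
orientation: [0.112, 3.132, 0.003]
contact_force: [0.7, 0.7, -1.7]
grip_width: 0.0338
gripper_force: 35.4
clock: 10.73
tcp_pos: [0.4292, -0.0009, 0.3002]
orientation: [-1.519, -2.749, -0.001]
contact_force: [0.7, -1.2, -1.7]
grip_width: 0.0336
gripper_force: 35.3
clock: 11.32
tcp_pos: [0.437, 0.0935, 0.3005]
orientation: [-1.886, -2.513, 0.001]
contact_force: [0.5, -0.5, -1.3]
grip_width: 0.0338
gripper_force: 35.3
[0.437  0.0935 0.3005] yaw 16.2274058563121 move/0.2 [ 0.002  0.022 -1.305]
```

View pics/w6.png

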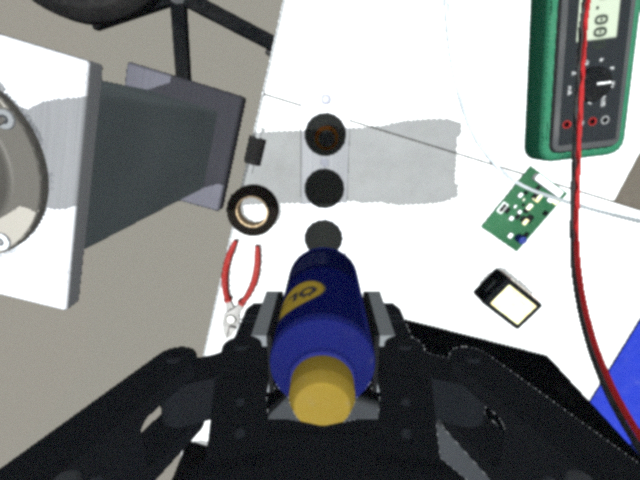

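The can is held upright; its cap is at (323,390). I'll descend onto the middle pad.

```bash
python3 -m crank '[[0.002,0.022,-0.12,0,-1],[0,0,-0.18,0,-1],[0,0,-0.18,0,-1],[0,0,-0.18,0,-1],[0,0,-0.18,0,-1],[0,0,-0.16,0,-1],[0,0,-0.12,0,-1],[0,0,-0.08,0,-1]]'; python3 -m crank '[[0,0,-0.05,0,-1],[0,0,-0.03,0,-1],[0,0,0,0,-1],[0,0,0,0,-1],[0,0,0,0,-1]]'
python3 - <<'E'
from h import *
cv2.imwrite('pics/s7.png',cv2.resize(r.grab_frame('side')[200:400,180:380],None,fx=3,fy=3))
E
```

```text
clock: 12.03
tcp_pos: [0.4366, 0.0978, 0.0586]
orientation: [-1.886, -2.512, 0.004]
contact_force: [-0.2, -1.0, -0.7]
grip_width: 0.0334
gripper_force: 35.3
clock: 12.45
tcp_pos: [0.4386, 0.0998, 0.0457]
orientation: [1.884, 2.513, 0.003]
contact_force: [0.3, 0.6, -0.9]
grip_width: 0.034
gripper_force: 35.3
```

View pics/s7.png

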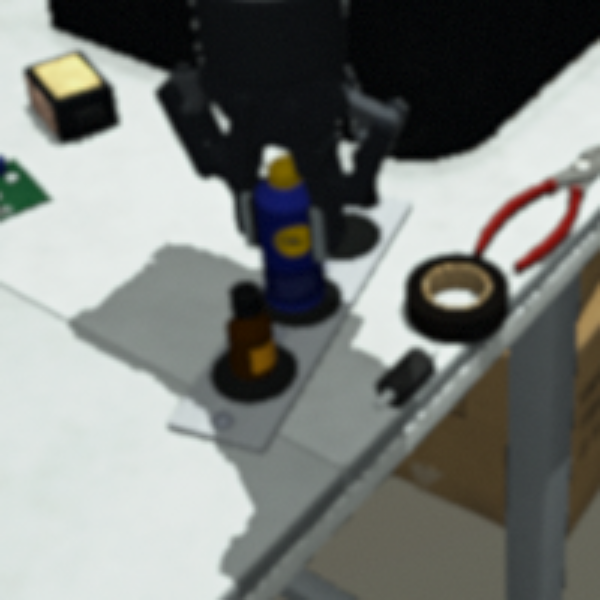

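The vial stands well on its pad, and the can hangs a few millimetres above the middle pad. I'll lower it and look at the force before releasing.

```bash
python3 -m crank '[[-0.003,-0.008,-0.012,0,-1],[0,0,-0.01,0,-1],[0,0,-0.008,0,-1],[0,0,0,0,-1],[0,0,0,0,-1],[0,0,0,0,-1]]'
```

```text
clock: 13.0
tcp_pos: [0.4377, 0.0982, 0.0397]
orientation: [1.885, 2.513, 0.002]
contact_force: [-2.7, -0.2, 14.5]
grip_width: 0.0337
gripper_force: 35.9
```

```bash
python3 -m crank '[[0,0,0.003,0,-0.4],[0,0,0,0,0.2],[0,0,0,0,0.6],[0,0,0,0,1],[0,0,0,0,1],[0,0,0,0,1],[0,0,0,0,1],[0,0,0.04,0,1]]'; python3 -m crank '[[0,0,0.12,0,1],[0,0,0.19,0,1],[0,0,0.19,0,1],[0,0,0.19,0,1],[0,0,0.19,0,1],[0,0,0.19,0,1],[0,0,0.19,0,1],[0,0,0.05,0,1]]'; python3 -m crank '[[-0.0125,-0.163,0,0.149,1],[-0.0125,-0.163,0,0.149,1],[-0.0125,-0.163,0,0.149,1],[-0.0275,-0.156,0,0.149,1],[-0.0275,-0.156,0,0.149,1],[-0.0275,-0.156,0,0.149,1],[-0.0275,-0.156,0,0.149,1],[-0.0575,-0.134,0,0.149,1]]';  python3 -m crank '[[-0.0575,-0.134,0,0.149,1],[-0.0575,-0.134,0,0.149,1],[-0.0575,-0.134,0,0.149,1],[0.008,-0.185,0,0,1],[0.008,-0.185,0,0,1],[0.008,-0.185,0,0,1],[0,0,0,0,1],[0,0,0,0,1]]'
python3 - <<'E'
from h import *
o=r.get_obs(); p=np.array(o['tcp_pos']); R=cv2.Rodrigues(np.array(o['orientation']))[0]
print(p.round(4),np.round(o['joints'],2), 'yaw',np.degrees(np.arctan2(R[1,1],R[0,1])))
m=r.camera_model('wrist'); w=r.grab_frame('wrist'); cv2.imwrite('pics/w8f.png',w)
print([np.round(proj(m,x)) for x in [(.367,-.343,.132),(.367,-.343,0)]])
np.save('m8.npy',m,allow_pickle=True)
cv2.imwrite('pics/w8.png',cv2.resize(cv2.convertScaleAbs(w[150:250,270:370],alpha=2.6),None,fx=6,fy=6,interpolation=cv2.INTER_CUBIC))
t=r.grab_frame('top'); cv2.imwrite('pics/t8.png',t)
E
```

```text
clock: 13.67
tcp_pos: [0.4361, 0.0977, 0.0466]
orientation: [-1.884, -2.513, 0.003]
contact_force: [-0.3, 1.4, 0.0]
grip_width: 0.0855
gripper_force: 0.0
clock: 14.33
tcp_pos: [0.4393, 0.0982, 0.3154]
orientation: [1.884, 2.51, 0.014]
contact_force: [0.2, -0.6, -0.4]
grip_width: 0.0853
gripper_force: 0.0
clock: 15.0
tcp_pos: [0.3958, -0.1526, 0.3094]
orientation: [0.546, 3.093, -0.0]
contact_force: [0.0, -0.2, 0.3]
grip_width: 0.0854
gripper_force: 0.0
clock: 15.67
tcp_pos: [0.363, -0.3154, 0.3079]
orientation: [-0.016, -3.128, -0.008]
contact_force: [0.2, -0.0, 1.1]
grip_width: 0.0854
gripper_force: 0.0
[ 0.363  -0.3154  0.3079] [-0.56  0.18  1.32  1.95 -0.18  1.17  2.39] yaw 89.4042362413388
[array([290., 222.]), array([299., 196.])]
```

View pics/w8.png

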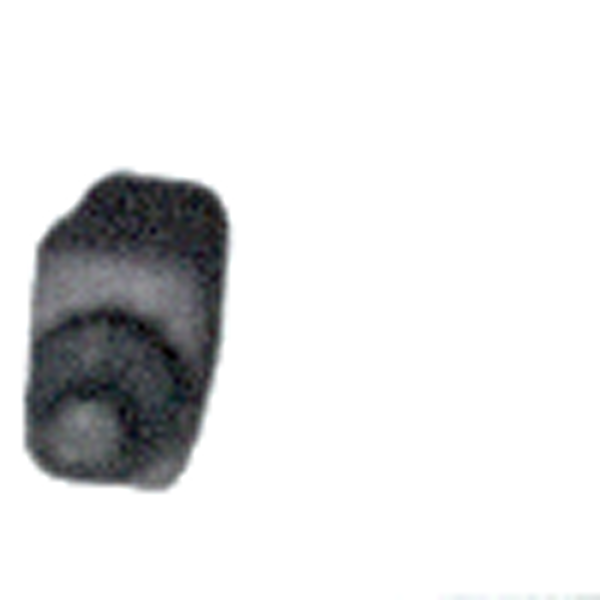

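The ink bottle's nub is at about (285,222) in the full frame, roughly 4 mm farther right than first estimated, and the body is turned a few degrees. I've used all 14 views, so I'll fit the outline numerically, and check the oil can with the top camera.

```bash
cat > fit.py <<'E'
from h import *
from scipy.optimize import minimize
def body(x,y,a,z0=0):
    q=[(sx*(17-k),sy*(23-j)) for sx in(-1,1) for sy in(-1,1) for k,j in((0,5),(5,0),(1.5,1.5))]
    a1=[(p[0]/1e3,p[1]/1e3,z) for p in q for z in(0,.086)]+[(p[0]*.75/1e3,p[1]*.8/1e3,.092) for p in q]
    cap=[(.014*np.cos(t),.014*np.sin(t),z) for t in np.linspace(0,6.28,24) for z in(.098,.13)]
    R=np.array([[np.cos(a),-np.sin(a),0],[np.sin(a),np.cos(a),0],[0,0,1]])
    f=lambda P:np.array(P)@R.T+[x,y,z0]
    return f(a1),f(cap)
def sil(m,p,box,k=4):
    im=np.zeros((box[3]*k,box[2]*k),np.uint8)
    for P in body(*p):
        uv=np.array([proj(m,X) for X in P]); uv=((uv+.5-box[:2])*k).astype(np.float32)
        cv2.fillConvexPoly(im,cv2.convexHull(np.round(uv).astype(np.int32)),255)
    return im
def mask(img,box,th,k=4):
    g=cv2.cvtColor(img,cv2.COLOR_BGR2GRAY)[box[1]:box[1]+box[3],box[0]:box[0]+box[2]]
    return (cv2.resize(g,None,fx=k,fy=k,interpolation=cv2.INTER_CUBIC)<th).astype(np.uint8)*255
def fit(views,p0):
    f=lambda p:sum(1-np.sum((s:=sil(m,p,b))&M>0)/np.sum((s|M)>0) for m,M,b in views)
    s=minimize(f,p0,method='Nelder-Mead',options=dict(initial_simplex=np.array(p0)+np.vstack([np.zeros(3),np.diag([.006,.006,.1])])))
    return s.x,s.fun
E
python3 - <<'E'
from fit import *
o=r.get_obs();print('qvel',np.round(o['qvel'],3),o['clock'],np.round(o['tcp_pos'],4))
m=np.load('m8.npy',allow_pickle=True).item(); T=r.camera_model('top')
bw=(262,165,60,75); bt=(457,250,35,33)
V=[(m,mask(cv2.imread('pics/w8f.png'),bw,90),bw)]; W=[(T,mask(cv2.imread('pics/top0.png'),bt,80),bt)]
for v in(V,W,V+W): print(fit(v,[.367,-.346,1.5-1.571]), fit(v,[.367,-.346,1.57]))
t=cv2.imread('pics/t8.png'); hsv=cv2.cvtColor(t,cv2.COLOR_BGR2HSV)[225:260,255:300]
ys,xs=np.where(cv2.inRange(hsv,(18,100,100),(35,255,255)));print('oil',len(xs),onz(T,xs.mean()+255,ys.mean()+225,.099).round(4))
E
```

```text
qvel [-0.02  -0.049 -0.009  0.003 -0.005  0.     0.01 ] 15.7667 [ 0.3637 -0.3135  0.3083]
(array([ 0.36342767, -0.34389992, -0.04117838]), np.float64(0.2952855034295141)) (array([ 0.36358947, -0.34724026,  1.33391345]), np.float64(0.16565054267720758))
(array([ 0.36705695, -0.34047189, -0.18242273]), np.float64(0.2303938258994439)) (array([ 0.36656084, -0.34553873,  1.93361287]), np.float64(0.19804867107771673))
(array([ 0.36491426, -0.34207024, -0.06971116]), np.float64(0.5698276315788587)) (array([ 0.3657941 , -0.34695718,  1.35393359]), np.float64(0.38116463918412524))
oil 42 [0.4387 0.1002 0.099 ]
```

The oil can sits within 3 mm of the middle of its pad. I'll move over the ink bottle and refit from there.

```bash
python3 -m crank '[[0.002,-0.06,0,0,1],[0.002,-0.06,0,0,1],[0.002,-0.05,0,0,1],[0,0,0,0,1],[0,0,0,0,1],[0,0,0,0,1]]'
python3 - <<'E'
from fit import *
o=r.get_obs();print(np.round(o['tcp_pos'],4),np.round(o['joints'],2))
m=r.camera_model('wrist'); w=r.grab_frame('wrist'); cv2.imwrite('pics/w9.png',w)
m8=np.load('m8.npy',allow_pickle=True).item();bw=(262,165,60,75)
u,v=proj(m,(.365,-.347,.06)); b=(int(u)-40,int(v)-38,80,76)
g=cv2.cvtColor(w,cv2.COLOR_BGR2GRAY)[b[1]:b[1]+b[3],b[0]:b[0]+b[2]]
for row in g[::4,::3]: print(''.join('#' if x<40 else '+' if x<90 else '.' if x<140 else ' ' for x in row))
for th in (60,90):
    V=[(m,mask(w,b,th),b)];U=V+[(m8,mask(cv2.imread('pics/w8f.png'),bw,th),bw)]
    for vv in(V,U): print(th,fit(vv,[.366,-.347,1.45]),fit(vv,[.366,-.347,1.65]))
E
```

```text
clock: 16.27
tcp_pos: [0.3656, -0.3468, 0.3089]
orientation: [-0.006, -3.136, -0.017]
contact_force: [-0.2, -0.4, 0.1]
grip_width: 0.0856
gripper_force: 0.0
[ 0.3656 -0.3468  0.3089] [-0.39  0.25  1.24  1.9  -0.26  1.18  2.51]
...........................
...........................
                           
           .+.             
          #######.         
         +########         
         #########+        
         ##++++###+        
         ++++++++++        
        .++#####+++        
        +#########+        
        +#########+        
        +#########.        
        +####+####.        
        +####++###.        
        .+##+####+         
          +++##++          
                           
                           
60 (array([ 0.36403408, -0.34726473,  1.45836499]), np.float64(0.22602834908282377)) (array([ 0.36385668, -0.34854581,  1.56335591]), np.float64(0.2262702740249366))
60 (array([ 0.36600208, -0.34717188,  1.38591455]), np.float64(0.4497399951371427)) (array([ 0.36394311, -0.34776398,  1.3603252 ]), np.float64(0.4399687927465161))
90 (array([ 0.36507742, -0.34847394,  1.47425962]), np.float64(0.1802744663154976)) (array([ 0.36467595, -0.34855955,  1.57805968]), np.float64(0.1815885101228586))
90 (array([ 0.36551471, -0.34785066,  1.3814929 ]), np.float64(0.35735256838377516)) (array([ 0.36488469, -0.34797395,  1.36156483]), np.float64(0.3553955337564858))
```

The bottle is at (0.365, -0.348) with its thin axis at about 81°. I'll turn a little and descend so that the gripper body stays clear of the cap.

```bash
python3 -m crank '[[0,-0.006,-0.12,-0.08,1],[-0.002,0,-0.18,-0.08,1],[0,0,-0.18,0,1],[0,0,-0.18,0,1],[0,0,-0.18,0,1],[0,0,-0.14,0,1],[0,0,-0.1,0,1],[0,0,-0.06,0,1]]' 45; python3 -m crank '[[0,0,-0.04,0,1],[0,0,-0.02,0,1],[0,0,0,0,1],[0,0,0,0,1],[0,0,0,0,1]]'
python3 - <<'E'
from h import *
o=r.get_obs(); R=cv2.Rodrigues(np.array(o['orientation']))[0];print(np.round(o['joints'],2),'yaw',np.degrees(np.arctan2(R[1,1],R[0,1])))
E
```

```text
clock: 16.98
tcp_pos: [0.3647, -0.3473, 0.0787]
orientation: [-0.202, -3.126, -0.018]
contact_force: [0.2, 0.6, 0.1]
grip_width: 0.0858
gripper_force: 0.0
clock: 17.4
tcp_pos: [0.3658, -0.3498, 0.0696]
orientation: [-0.204, -3.13, -0.013]
contact_force: [-0.0, 0.7, 0.2]
grip_width: 0.0854
gripper_force: 0.0
[-0.01  0.6   0.86  2.12 -0.69  0.74  2.75] yaw 82.52295564722101
```

```bash
python3 -m crank '[[0,0.005,-0.012,0,1],[0,0,-0.008,0,1],[0,0,0,0,1],[0,0,0,0,0.2],[0,0,0,0,-0.3],[0,0,0,0,-1],[0,0,0,0,-1],[0,0,0,0,-1]]'; python3 -m crank '[[0,0,0,0,-1],[0,0,0,0,-1],[0,0,0,0,-1],[0,0,0,0,-1],[0,0,0,0,-1]]'
```

```text
clock: 18.07
tcp_pos: [0.3651, -0.3486, 0.0648]
orientation: [-0.205, -3.128, -0.014]
contact_force: [-0.7, 1.2, 0.6]
grip_width: 0.0313
gripper_force: 44.1
clock: 18.48
tcp_pos: [0.3651, -0.3485, 0.0648]
orientation: [-0.205, -3.128, -0.014]
contact_force: [-1.3, -0.2, 5.5]
grip_width: 0.0313
gripper_force: 44.7
```

```bash
python3 -m crank '[[0,0,0.02,0,-1],[0,0,0.05,0,-1],[0,0,0.08,0,-1],[0,0,0.03,0,-1],[0,0,0,0,-1],[0,0,0,0,-1],[0,0,0,0,-1]]';  python3 - <<'E'
from h import *
o=r.get_obs(); R=cv2.Rodrigues(np.array(o['orientation']))[0];print(np.round(o['joints'],2),'yaw',np.degrees(np.arctan2(R[1,1],R[0,1])),o['tcp_pos'])
s=r.grab_frame('side');cv2.imwrite('pics/s10.png',s)
g=cv2.cvtColor(s,cv2.COLOR_BGR2GRAY)[140:220:3,400:460:2]
for row in g: print(''.join('#' if x<30 else '+' if x<70 else '.' if x<140 else ' ' for x in row))
E
```

```text
clock: 19.07
tcp_pos: [0.365, -0.3478, 0.1002]
orientation: [-0.204, -3.127, -0.015]
contact_force: [0.7, -0.7, -2.3]
grip_width: 0.031
gripper_force: 44.6
[-0.06  0.55  0.93  2.11 -0.63  0.8   2.7 ] yaw 82.53699319479901 [ 0.36498705 -0.34782845  0.100205  ]
  ..+###+#################+..+
 .+#####################+     
+#######+##+###########+..    
#####################+##+++...
#####################..   ....
#####++####+####+####.        
###############++####.        
##########+####++####.        
###############++####.        
###############++####.        
############+++++###+.        
####################+         
#########+##########+.......  
#########+##########+.........
#######. .##########+.........
#####+   .##########++++.     
###+.    .##########++++.     
##.      .##############    ..
+         +########.       .  
          ....+++.       ..  .
          ....          .. ..+
.............         ..  ..+.
.............        ..  .++++
................    .  ..++++.
.........         ..  ..++++++
.....            .  ..++++++++
....           ..  ..+++++++++
```

The bottle is lifted and held. I'll carry it up, over the printer corner and on to the right pad.

```bash
python3 -m crank '[[0,0,0.08,0,-1],[0,0,0.15,0,-1],[0,0,0.17,0,-1],[0,0,0.17,0,-1],[0,0,0.17,0,-1],[0,0,0.17,0,-1],[0,0,0.15,0,-1],[0,0,0.08,0,-1]]'; python3 -m crank '[[0,0.08,0,-0.06,-1],[-0.004,0.12,0,-0.12,-1],[-0.004,0.12,0,-0.12,-1],[-0.004,0.12,0,-0.12,-1],[0,0.12,0,-0.12,-1],[0.05,0.12,0,-0.12,-1],[0.055,0.125,0,-0.12,-1],[0.055,0.125,0,-0.12,-1]]'
python3 - <<'E'
from h import *
o=r.get_obs(); R=cv2.Rodrigues(np.array(o['orientation']))[0];print(np.round(o['joints'],2),'yaw',np.degrees(np.arctan2(R[1,1],R[0,1])),np.round((np.array([.43,0,.33])-o['tcp_pos'])/.2,3))
E
```

```text
clock: 19.78
tcp_pos: [0.3654, -0.3494, 0.3312]
orientation: [-0.206, -3.13, -0.013]
contact_force: [0.4, -0.3, -0.9]
grip_width: 0.0311
gripper_force: 44.8
clock: 20.45
tcp_pos: [0.3921, -0.1905, 0.3296]
orientation: [-1.085, -2.932, -0.038]
contact_force: [-0.0, -0.5, -1.8]
grip_width: 0.0306
gripper_force: 44.9
[-0.72 -0.12  1.    1.99  0.08  1.23  1.11] yaw 49.375089491443234 [0.189 0.952 0.002]
```

```bash
python3 -m crank '[[0.03,0.13,0,-0.08,-1],[0.03,0.13,0,-0.08,-1],[0.027,0.136,0,-0.08,-1],[0.027,0.136,0,-0.08,-1],[0.027,0.136,0,-0.08,-1],[0.027,0.136,0,-0.08,-1],[0.03,0.1,0,-0.08,-1],[0.04,0.08,0,-0.04,-1]]'; python3 -m crank '[[0.04,0.06,0,0,-1],[0.02,0.05,0,0,-1],[0,0,0,0,-1],[0,0,0,0,-1],[0,0,0,0,-1],[0,0,0,0,-1]]'
python3 - <<'E'
from h import *
o=r.get_obs(); R=cv2.Rodrigues(np.array(o['orientation']))[0];print('yaw',np.degrees(np.arctan2(R[1,1],R[0,1])),'tilt',np.arccos(-R[2,2]),np.round((np.array([.4543,.0379,.0735])-o['tcp_pos'])/.2,3))
m=r.camera_model('wrist');w=r.grab_frame('wrist');cv2.imwrite('pics/w11.png',w)
p=np.array(o['tcp_pos']);z=p[2]-.0648
print([np.round(proj(m,(p[0],p[1],z+h))).tolist() for h in(0,.092,.132)])
g=cv2.cvtColor(w,cv2.COLOR_BGR2GRAY)[200:480:6,250:400:3]
for row in g: print(''.join('#' if x<18 else '+' if x<45 else '.' if x<140 else ' ' for x in row))
E
```

```text
clock: 21.12
tcp_pos: [0.4393, 0.007, 0.3291]
orientation: [-1.737, -2.604, -0.038]
contact_force: [-0.2, -0.5, -1.8]
grip_width: 0.0311
gripper_force: 44.9
clock: 21.62
tcp_pos: [0.4516, 0.0258, 0.3298]
orientation: [-1.738, -2.605, -0.039]
contact_force: [0.3, -0.3, -2.0]
grip_width: 0.0312
gripper_force: 44.9
yaw 22.568877982603507 tilt 0.027037910568826654 [ 0.013  0.06  -1.282]
[[320.0, 261.0], [322.0, 346.0], [324.0, 432.0]]
  ..                  .+.++.                      
 ...                                              
 ..                   +#+.                        
...                   ....                        
..                   .++++...                     
.               .#####+#####+#++                  
               +################+                 
              .++##+########+#++#.                
             .+###+##+###++#####+#                
            .##################+##.               
          +#+#############+#####+#+               
        .##+####+###########+#+####+##+.          
       .+#++++########+#############+######+.     
  
[... 1031 characters left out ...]
##+###################+##++...+++##++
##++++++++++.###############+######+#++....+++++++
++++#++++++++.++++##+########+#####+++.....+#+++++
+++++#+.++++++++.+###############.+++......+++##++
+#+#+###+#+++#+++++#######+###+##+##+++++#+++##+#+
##+#+#+#+#+#++++++#+++++#++++#+++++#++#++#+#++++++
#+++++###++#+####+##++#+#++###+++####++++++#++++#+
#+++#+#++#++##+##++++#+++##++#+++##+++++#++#+#+++#
##+#++#+++++++++#++##+++#++++##++##+#+#+++++++#+#+
#+++#####++#+++++#+#++#+##+++++++##++##+++++++++++
+####+##+++++++#+#++##+++#+#+++#+++#+###+###+#####
###++###+++###+#+++##+++####+++#+++##+#++++#+###+#
#+#++#++###++++++#+++++++####+++#++++++++#+#++++##
++++++####++#+++++++##+#++++++##+++#++#+#++++#+#++
```

```bash
cat > held.py <<'E'
from fit import *
o=r.get_obs(); p=np.array(o['tcp_pos']);z=p[2]-.0648; R=cv2.Rodrigues(np.array(o['orientation']))[0];a=np.arctan2(R[1,1],R[0,1])
m=r.camera_model('wrist');w=r.grab_frame('wrist'); b=(285,210,75,48)
M=mask(w,b,45)
f=lambda q:1-np.sum((s:=sil(m,(q[0],q[1],a,z),b))&M>0)/np.sum((s|M)>0)
s=minimize(f,p[:2],method='Nelder-Mead',options=dict(initial_simplex=p[:2]+np.array([[0,0],[.006,0],[0,.006]])))
print('start',f(p[:2]),'fit',s.x.round(4),s.fun,'tcp',p.round(4),'offset',(s.x-p[:2]).round(4),'yaw',np.degrees(a))
E
python3 held.py; python3 -m crank '[[0.013,0.06,0,-0.1,-1],[0,0,0,-0.07,-1],[0,0,0,0,-1],[0,0,0,0,-1],[0,0,0,0,-1]]'; python3 held.py
```

```text
start 0.19515706429414648 fit [0.4508 0.0241] 0.1583895927741299 tcp [0.4517 0.026  0.3299] offset [-0.0009 -0.0019] yaw 22.57401469449448
clock: 22.13
tcp_pos: [0.4544, 0.0385, 0.3299]
orientation: [-1.906, -2.487, -0.041]
contact_force: [-0.3, 0.2, -1.5]
grip_width: 0.0311
gripper_force: 44.9
start 0.1948067002840086 fit [0.4533 0.0369] 0.15736024844720498 tcp [0.4544 0.0385 0.3299] offset [-0.0011 -0.0016] yaw 15.0603532425653
```

```bash
python3 -m crank '[[0.004,0.004,-0.1,0,-1],[0,0,-0.17,0,-1],[0,0,-0.18,0,-1],[0,0,-0.18,0,-1],[0,0,-0.18,0,-1],[0,0,-0.16,0,-1],[0,0,-0.12,0,-1],[0,0,-0.07,0,-1]]'; python3 -m crank '[[0,0,-0.05,0,-1],[0,0,-0.02,0,-1],[0,0,0,0,-1],[0,0,0,0,-1],[0,0,0,0,-1]]'
python3 - <<'E'
from h import *
o=r.get_obs(); print(np.round((np.array([.4548,.0389,.0735])-o['tcp_pos'])/.2,3))
E
```

```text
clock: 22.85
tcp_pos: [0.4538, 0.0393, 0.0952]
orientation: [-1.905, -2.486, -0.035]
contact_force: [0.4, -0.8, -1.2]
grip_width: 0.0309
gripper_force: 44.8
clock: 23.27
tcp_pos: [0.4563, 0.04, 0.0849]
orientation: [-1.908, -2.487, -0.043]
contact_force: [0.3, 0.8, -0.7]
grip_width: 0.031
gripper_force: 44.8
[-0.007 -0.005 -0.057]
```

```bash
python3 -m crank '[[-0.007,-0.005,-0.02,0,-1],[0,0,-0.015,0,-1],[0,0,-0.01,0,-1],[0,0,0,0,-1],[0,0,0,0,-1]]'; python3 -m crank '[[0,0,-0.01,0,-1],[0,0,0,0,-1],[0,0,0,0,-1]]'
```

```text
clock: 23.68
tcp_pos: [0.4539, 0.0388, 0.0748]
orientation: [-1.907, -2.486, -0.04]
contact_force: [0.7, -0.0, -0.8]
grip_width: 0.0306
gripper_force: 44.8
clock: 23.93
tcp_pos: [0.4542, 0.039, 0.073]
orientation: [-1.907, -2.486, -0.041]
contact_force: [-0.8, 1.7, 1.6]
grip_width: 0.0313
gripper_force: 45.3
```

```bash
python3 -m crank '[[0,0,-0.004,0,-1],[0,0,0,0,-1],[0,0,0,0,-1]]'; python3 -m crank '[[0,0,0,0,-0.2],[0,0,0,0,0],[0,0,0,0,0.3],[0,0,0,0,0.7],[0,0,0,0,1],[0,0,0,0,1],[0,0,0,0,1],[0,0,0,0,1]]'; python3 -m crank '[[0,0,0.03,0,1],[0,0,0.08,0,1],[0,0,0.15,0,1],[0,0,0.18,0,1],[0,0,0.18,0,1],[0,0,0.18,0,1],[0,0,0.1,0,1],[0,0,0,0,1]]'
python3 - <<'E'
from fit import *
T=r.camera_model('top');S=r.camera_model('side');t=r.grab_frame('top');s=r.grab_frame('side')
cv2.imwrite('pics/t12.png',t);cv2.imwrite('pics/s12.png',s)
g=cv2.cvtColor(s,cv2.COLOR_BGR2GRAY)[195:350:3,240:330:2]
for row in g: print(''.join('#' if x<30 else '+' if x<70 else '.' if x<140 else ' ' for x in row))
for X in [(.4543,.0379,.008),(.4543,.0379,.1),(.4543,.0379,.14),(.4375,.0978,.008),(.4375,.0978,.099),(.4218,.1577,.008),(.4218,.1577,.062)]: print(X,'side',np.round(proj(S,X)))
hsv=cv2.cvtColor(t,cv2.COLOR_BGR2HSV)[225:260,255:300]
ys,xs=np.where(cv2.inRange(hsv,(18,100,100),(35,255,255)));print('oil',len(xs), len(xs) and onz(T,xs.mean()+255,ys.mean()+225,.099).round(4))
E
```

```text
clock: 24.18
tcp_pos: [0.4543, 0.0393, 0.0729]
orientation: [-1.907, -2.486, -0.042]
contact_force: [-3.2, 1.9, 12.7]
grip_width: 0.0312
gripper_force: 46.8
clock: 24.85
tcp_pos: [0.4539, 0.0388, 0.072]
orientation: [-1.907, -2.486, -0.04]
contact_force: [1.0, -0.3, -0.5]
grip_width: 0.0856
gripper_force: 0.0
clock: 25.52
tcp_pos: [0.4566, 0.039, 0.2568]
orientation: [-1.91, -2.489, -0.053]
contact_force: [0.3, -0.6, 1.2]
grip_width: 0.0857
gripper_force: 0.0
#############################################
#############################################
#############################################
#############################################
#############################################
#############################################
#############################################
##########################+##################
#############################################
######################+######################
.+###########################+###############
   .+########################################
       .+####################################
           .+########+########++######
[... 1347 characters left out ...]
.######++#####.             ..++++++#+..
     .############+              .#++++#++.+.
      .+########+.               .  ++#+..+..
         .+++..                    .##+..+...
                                  . .........
                                     ... ...+
                                   ...   ..++
    .                             ..    .++++
         ..                     ...   ..+++++
(0.4543, 0.0379, 0.008) side [294. 278.]
(0.4543, 0.0379, 0.1) side [291. 236.]
(0.4543, 0.0379, 0.14) side [289. 216.]
(0.4375, 0.0978, 0.008) side [280. 299.]
(0.4375, 0.0978, 0.099) side [276. 256.]
(0.4218, 0.1577, 0.008) side [264. 323.]
(0.4218, 0.1577, 0.062) side [261. 298.]
oil 0 0
```

The side camera shows all three standing. I'll clear the arm to the left and measure the final places numerically.

```bash
python3 -m crank '[[0,0,0.1,0,1],[0,0.15,0.1,0,1],[-0.02,0.18,0,0,1],[-0.03,0.18,0,0,1],[-0.04,0.18,0,0,1],[-0.06,0.18,0,0,1],[-0.08,0.17,0,0,1],[-0.1,0.16,0,0,1]]'; python3 -m crank '[[-0.1,0.15,0,0,1],[-0.1,0.1,0,0,1],[0,0,0,0,1],[0,0,0,0,1]]'
python3 - <<'E'
from fit import *
T=r.camera_model('top');S=r.camera_model('side');t=r.grab_frame('top');s=r.grab_frame('side')
cv2.imwrite('pics/t13.png',t);cv2.imwrite('pics/s13.png',s)
hsv=cv2.cvtColor(t,cv2.COLOR_BGR2HSV)
def cen(m,h,z,x0,y0,lo,hi):
    ys,xs=np.where(cv2.inRange(h,lo,hi)); return len(xs), len(xs) and onz(m,xs.mean()+x0,ys.mean()+y0,z).round(4)
print('oil yellow',cen(T,hsv[225:260,255:300],.099,255,225,(18,100,100),(35,255,255)))
print('oil blue',cen(T,hsv[225:260,255:300],.088,255,225,(105,90,40),(130,255,255)))
print('vial amber',cen(T,hsv[230:270,230:265],.03,230,230,(3,90,10),(25,255,255)))
g=cv2.cvtColor(t,cv2.COLOR_BGR2GRAY)[212:264,234:330]
for row in g[::2]: print(''.join('#' if x<40 else '+' if x<60 else 'o' if x<80 else '.' if x<140 else ' ' for x in row))
for n,X in [('ink cap',(.4543,.0379,.14)),('ink sh',(.4543,.0379,.1)),('oil cap',(.4375,.0978,.099)),('vial cap',(.4218,.1577,.062))]: print(n,np.round(proj(T,X),1)-[234,212])
E
```

```text
clock: 26.28
tcp_pos: [0.3867, 0.2799, 0.2903]
orientation: [-1.908, -2.486, -0.036]
contact_force: [1.1, 0.7, 0.1]
grip_width: 0.0854
gripper_force: 0.0
clock: 26.62
tcp_pos: [0.3463, 0.3292, 0.2903]
orientation: [-1.903, -2.49, -0.035]
contact_force: [1.2, -0.3, 0.8]
grip_width: 0.0854
gripper_force: 0.0
oil yellow (42, array([0.4387, 0.1002, 0.099 ]))
oil blue (73, array([0.4325, 0.0958, 0.088 ]))
vial amber (0, 0)
                                                                                                
                                                                                                
                                                                                                
                                                                                                
                                                               .........                        
                                                           ...oooooooooo.                       
                                                        ..oooooooooooooo..                      
[... 1223 characters left out ...]
                                      
      .oooooooooooooooooo.             .....                                                    
       .oooooooooooooooo.                                                                       
        .ooooooooooooo..                                                                        
          ..ooooooo..                                                                           
                                                                                                
                                                        ..ooooooooo..                          .
ink cap [64.1 13.1]
ink sh [65.1 16.3]
oil cap [37.8 24.6]
vial cap [12.7 34.7]
```

Run:
```python
from fit import *
T=r.camera_model('top');t=cv2.imread('pics/t13.png'); b=(286,215,26,34)
M=mask(t,b,100)
def S(q):
    im=sil(T,(q[0],q[1],q[2],.008),b)
    P=[(.4543+.024*np.cos(a),.0379+.024*np.sin(a),.008) for a in np.linspace(0,6.28,40)]
    uv=((np.array([proj(T,X) for X in P])+.5-b[:2])*4).astype(np.int32); cv2.fillConvexPoly(im,uv,255); return im
f=lambda q:1-np.sum((s:=S(q))&M>0)/np.sum((s|M)>0)
for y in(.034,.042):
  for x in (.45,.459):
    p0=[x,y,.26]; s=minimize(f,p0,method='Nelder-Mead',options=dict(initial_simplex=np.array(p0)+np.vstack([np.zeros(3),np.diag([.005,.005,.1])]))); print(s.x.round(4),round(s.fun,3))
# vial in the side view: outline columns of amber body
h=cv2.cvtColor(cv2.imread('pics/s13.png'),cv2.COLOR_BGR2HSV)[285:335,240:290]
k=cv2.inRange(h,(3,110,25),(28,255,255)); ys,xs=np.where(k); Sd=r.camera_model('side')
print('vial amber side',len(xs),xs.min()+240,xs.max()+240,ys.min()+285,ys.max()+285,[np.round(proj(Sd,(.4218,.1577,z)),1).tolist() for z in(.008,.048)])
```

```text
[0.4532 0.0369 0.2512] 0.165
[0.4534 0.037  0.3026] 0.166
[0.4524 0.0373 0.2783] 0.163
[0.4523 0.037  0.2762] 0.165
vial amber side 306 257 283 285 326 [[263.9, 323.1], [261.6, 304.5]]
```

The ink bottle is fitted within 2–3 mm of its pad, the oil can within 3 mm, and the vial matches its pad in both views. I'm handing in.

```bash
python3 -c "from bench import r; print(r.hand_in())"
```

```text
the job is handed in; nothing more can be done
None
```

The job is handed in: the ink bottle is on the right pad beside the pin, the oil can on the middle pad and the vial on the left pad, all upright and released, the first two measured within about 3 mm of centre, the vial centred by eye; no verdict was returned.

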